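# Hold the tea strainer ready above the mug

### The arm

A 6-joint arm with a two-finger parallel gripper is mounted at the origin on a cart in front of the work surface, level with it; the furniture and walls round the work are solid. World frame = base frame: x ahead of the robot, y to its left, z up, the work surface at z = 0. Lengths are in m, angles in rad, forces in N, time in s.
With the tool pointing down it reaches from about 0.25 to 0.775 m from the base axis. Payload 4 kg.
Tool frame: the origin (TCP) lies on the centre line of the jaws, within the pads' length; the fingertips stand 25 mm ahead of it and the grasp point (between the pads) lies 6 mm ahead of it; z points along the fingers, y is the line along which they close (so a half turn about z gives the same grasp; the last joint's range is limited). The gripper opens to 94 mm and grips with 3 to 60 N. Pads are 16 mm wide; open, the fingers measure 119 mm over their backs; the gripper's body (75 mm by 177 mm) begins 78 mm behind the grasp point.
Start: joints at [-1.337, 0.087, 1.371, -0, 1.684, -0.103], TCP at [0.182, -0.519, 0.231] pointing down, gripper open.
Joint ranges: [-3.1, 3.1], [-0.76, 2.03], [0.27, 2.55], [-1.08, 4.22], [0.17, 2.65], [-2.57, 2.57]. Speed limits (rad/s): [2.79, 2.79, 3.14, 3.14, 3.14, 3.14].

### API

Orientations are given as [roll, pitch, yaw] about the fixed x, y, z axes, in that order (R = Rz(yaw) Ry(pitch) Rx(roll)).
In Python, from bench import robot, imaging gives the robot as it stands. The module is installed in compiled form; this text tells all that it offers.
- The arm moves only by the tool drive_tool, never from a script. Its argument "series" is a list of rows, each a list of 3 entries, a list of its own where there are three numbers: the finger opening in m, from 0 to 0.094, then the shift along the tool's x, y, z in m, then the turn, a rotation vector about the tool's x, y, z in rad. A call has 1 to 5 rows; each row is the pose to reach, as a shift and turn from the pose commanded when the call began, along the tool's axes at that moment; what a row does not reach only later rows make up. A row lasts 1/8 s, in which the tool goes at most 62.5 mm and 10.7 degrees, less where a joint would pass 70% of its speed; a pose out of reach is approached as far as the arm can. A call with a gripper value outside its range is refused whole. The fingers move at their own pace and stop on an object; the grip force is fixed at half the most. Time passes only in rows, so rows that repeat a pose let the fingers close. It gives the time, the measured TCP pose, the force, the opening and the grip force at its end, in the units of the state.
- robot.get_obs(): the state, without advancing time (a new reading comes with each control period).
- imaging.snapshot(name): name is "scene" or "side" or "wrist"; returns the picture (384x512x3 uint8, red, green, blue); there is no depth.
- imaging.get_calibration(name): a dict with "intrinsics" (3x3 intrinsics, pixels), "position" and "rotation" of the camera in the world. Camera axes: x right, y up, looking along -z (the intrinsics and any distortion apply to the point x, -y, -z); pixel columns grow to the right and rows downward; lengths in m; the calibration is good to about 2 mm. A picture is of the moment at which its call begins: read the wrist's pose just before it. get_calibration takes no time and is no camera call; for the wrist camera it gives the pose at the moment of the call.
- robot.close_job(): hands the job in; it is judged then, once.
The state is a dict: "time": time; "joint_positions": joint angles; "qvel": joint speeds; "joint_torque": joint torques, N m; "tool_pos": TCP position; "ee_rot": TCP orientation; "wrist_force": force on the tool from outside, world axes, zero at the start; "wrist_torque": the same for the moment, N m; "width": finger opening in m; "finger_force": force on a finger pad.
Only numpy, scipy, OpenCV 4.12 (cv2) and the standard library are available. Lean on these libraries where they do the work, as an engineer would, in place of code of your own. Each camera call takes 0.05 s, during which the arm holds its last target. There are 200 camera calls.

### The job

Get the tea strainer ready for pouring: press the round perforated basket down flush into the ring of the strainer holder while the holder stands on the worktop. Then pick the holder up (its wooden handle is made for that), lift it with the basket in it higher than the three small jars standing between it and the mug, carry it past them without touching them, and finish holding it level and centred about a centimetre above the mouth of the mug that stands in front of the sink, without ever touching the mug. Your program ends while still holding it there; nothing is put down.

Things in the scene. Friction and masses are not known exactly. Their poses are not given: they have to be found in the camera images.
- holder: loose strainer holder, 0.16 kg: a steel ring with a wooden handle. Ring 76 mm outer diameter, 30 mm tall, origin at the centre of its underside, z up through the ring. Round recess in the top, 56 mm across and 16 mm deep, ending on a ledge 14 mm above the underside (a 44 mm hole goes on through). The handle runs along the holder's -x: wooden part from 50 to 122 mm from the ring's centre, 12 mm wide (y), from 16 to 30 mm above the underside
- holder_grip (a point): point in the middle of the handle's width and height, 72 mm from the ring's centre along -x and 23 mm above the underside; axes as the holder's
- basket: loose perforated steel basket, 0.08 kg: a disc 52 mm in diameter and 16 mm tall, foot chamfered by 3 mm, with a bridge-shaped grip on top. Origin at the centre of its underside, z up. It fits the holder's recess at any turn about z, with 2 mm play all round; seated, its underside is 14 mm above the holder's underside and its disc is flush with the ring's top
- basket_grip (a point): centre of the basket's grip bar, 39 mm above the basket's underside. The bar lies along the basket's y, 42 mm long, 10 mm thick (x), from 32 to 46 mm above the underside (16 mm free space under it, above the disc)
- mug: loose small white mug with dots and one handle, standing on the strip of worktop in front of the sink (other mugs farther right, by the coffee maker, are only clutter): round body 62 mm across and 54 mm tall, handle along the mug's -y reaching 57 mm from the mouth's axis. Origin on the underside, 13 mm from the body's axis towards the handle; z up
- mug_mouth (a point): centre of the mug's mouth, in the plane of its rim, 54 mm above the worktop, z up
- jar_a: bystander: spice jar 44 mm across, 104 mm tall, in the row of three between holder and mug; origin at the centre of its underside
- jar_b: bystander: salt shaker 44 mm across, 90 mm tall, in the same row; origin at the centre of its underside
- jar_c: bystander: spice jar 45 mm across, 104 mm tall, in the same row; origin at the centre of its underside
Things that resemble listed ones, but are neither listed nor needed, are in the scene too. There is more than one size of the holder; the job needs the larger.

How it is judged:
By the outcome, as a careful person would: the job done as asked, in the order asked, and still so for the second after the job is handed in, while the arm keeps its last pose, push and grip.
It also fails if it takes over 59 s, if anything falls off the work surface, if the arm or the gripper's body presses on something with over 40 N, if the wrist force passes 120 N, or if a joint passes its speed limit or range.

## Working session

There is one attempt and no reset: what is moved stays moved. The work goes in short steps, Python scripts to look and compute and a tool call to move; the robot and the scene stay as the last step left them, time stands still between calls to the robot, and variables do not carry over. Pictures are saved under pics/ and viewed, at most 13 in all, crops included, and the job is handed in when it is done.

Besides the shell and the picture viewer there is one more tool, called as name([rows], argument=value, ...), one row to a line, values as JSON. drive_tool: Moves the arm, as the interface text tells. Its arguments: {"type":"object","properties":{"series":{"type":"array"}},"required":["series"]}

```bash
mkdir -p pics; cat > h.py <<'E'
import numpy as np, cv2
from bench import robot, imaging
from scipy.spatial.transform import Rotation as Ro
def cal(n):
    c=imaging.get_calibration(n); return np.array(c["intrinsics"]),np.array(c["position"]),np.array(c["rotation"]),c
def ray(n,u,v,z,c=None):
    K,p,R,_=c or cal(n)
    d=R@(np.linalg.inv(K)@[u,v,1]*[1,-1,-1]); return p+d*(z-p[2])/d[2]
def proj(n,X,c=None):
    K,p,R,_=c or cal(n)
    q=R.T@(np.array(X)-p)*[1,-1,-1]; q=K@q; return q[:2]/q[2]
def save(n,f): 
    im=imaging.snapshot(n)[:,:,::-1].copy(); cv2.imwrite('pics/'+f,im); return im
E
python3 - <<'E'
from h import *
for n in("scene","side","wrist"):
    c=cal(n)[3]; print(n,{k:np.round(v,3).tolist() if not isinstance(v,str) else v for k,v in c.items()})
a=save("scene","a.png"); b=save("side","b.png"); w=save("wrist","w.png")
cv2.imwrite('pics/all.png',np.vstack([np.hstack([cv2.resize(a,(400,300)),cv2.resize(b,(400,300))]),np.hstack([cv2.resize(w,(400,300))]*2)]))
print(robot.get_obs())
E
```

```text
scene {'intrinsics': [[446.144, 0.0, 257.325], [0.0, 446.144, 193.468], [0.0, 0.0, 1.0]], 'position': [-0.391, -0.709, 0.814], 'rotation': [0.962, -0.017, -1.006]}
side {'intrinsics': [[374.562, 0.0, 253.855], [0.0, 374.562, 187.389], [0.0, 0.0, 1.0]], 'position': [0.416, -0.949, 0.725], 'rotation': [0.906, 0.008, -0.124]}
wrist {'intrinsics': [[313.234, 0.0, 255.8], [0.0, 313.234, 190.214], [0.0, 0.0, 1.0]], 'position': [0.25, -0.495, 0.383], 'rotation': [-0.251, 0.002, -1.235]}
{'time': 0.15, 'joint_positions': array([-1.33708146e+00,  8.77730916e-02,  1.37187069e+00,  1.03699059e-05,
        1.68360126e+00, -1.03076267e-01]), 'qvel': array([-0.00029219, -0.0023223 , -0.00479408, -0.0012359 ,  0.00010246,
       -0.00026721]), 'joint_torque': array([ 4.41974071e-04, -3.40644050e+01, -3.02792609e+01,  7.17119803e-02,
        3.05109587e-02, -1.15172575e-04]), 'tool_pos': array([ 0.18167801, -0.51873478,  0.22959813]), 'ee_rot': array([-3.13995009e+00, -1.80272394e-04,  3.36792146e-01]), 'wrist_force': array([-0.18216977,  1.09056477, -0.23700608]), 'wrist_torque': array([-0.03511273,  0.04477409,  0.01472925]), 'finger_force': 0.0, 'width': 0.09364423309613658}
```

View pics/a.png

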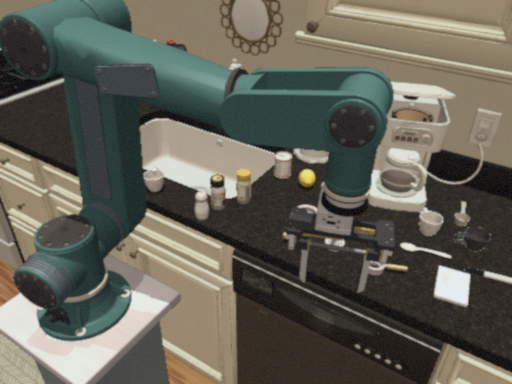

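View pics/b.png

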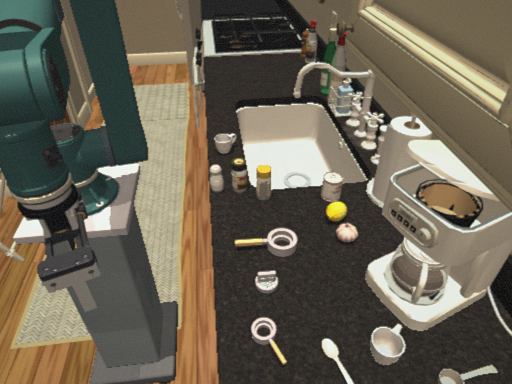

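Scene and side views. There are two holders in the side view: A with its ring at (282,242) and handle to the left, and B with its ring at (264,331) and handle to the lower right. The basket is at (266,282), the jars at (216,178), (239,175) and (264,182), and the mug at (224,143). A looks larger even though it is farther away, so I'll measure both and enlarge them.

```bash
sed -i 's/return np.array(c\["intrinsics"\]),np.array(c\["position"\]),np.array(c\["rotation"\]),c/return np.array(c["intrinsics"]),np.array(c["position"]),Ro.from_euler("xyz",c["rotation"]).as_matrix(),c/' h.py
python3 - <<'E'
from h import *
c=cal("side")
print("tcp in scene", proj("scene",robot.get_obs()["tool_pos"]), proj("side",[0,0,0]))
for nm,u,v,z in [("A ring top",282,239,.03),("A L",266,240,.03),("A R",297.5,240,.03),("A hend",236,242,.023),("B ring",264,330,.03),("B L",251,330,.03),("B R",277,330,.03),("basket",266,284,.016),("baskL",255,285,.016),("baskR",278,285,.016),("bar L",257,272,.046),("bar R",276,272,.046),("mug mouth",222,137,.054),("mugL",215,137,.054),("mugR",230,137,.054),("mughandle",235,136,.045),("jar1",217,190,0),("jar2",239,189,0),("jar3",264,197,0)]:
    print(nm,np.round(ray("side",u,v,z,c),3))
im=cv2.imread('pics/b.png')
a=cv2.resize(im[215:375,200:320],None,fx=3.5,fy=3.5,interpolation=cv2.INTER_CUBIC)
b=cv2.resize(im[120:205,200:285],(372,372),interpolation=cv2.INTER_CUBIC)
b=cv2.copyMakeBorder(b,0,a.shape[0]-372,0,0,cv2.BORDER_CONSTANT)
cv2.imwrite('pics/crop.png',np.hstack([a,b]))
E
```

```text
tcp in scene [331.57693262 273.7136304 ] [ 83.01603619 195.46640683]
A ring top [ 0.565 -0.29   0.03 ]
A L [ 0.524 -0.288  0.03 ]
A R [ 0.604 -0.299  0.03 ]
A hend [ 0.448 -0.278  0.023]
B ring [ 0.483 -0.535  0.03 ]
B L [ 0.457 -0.532  0.03 ]
B R [ 0.509 -0.539  0.03 ]
basket [ 0.506 -0.413  0.016]
baskL [ 0.48  -0.412  0.016]
baskR [ 0.532 -0.419  0.016]
bar L [ 0.486 -0.4    0.046]
bar R [ 0.529 -0.405  0.046]
mug mouth [0.441 0.201 0.054]
mugL [0.417 0.204 0.054]
mugR [0.469 0.197 0.054]
mughandle [0.488 0.217 0.045]
jar1 [ 0.41  -0.028  0.   ]
jar2 [ 0.478 -0.032  0.   ]
jar3 [ 0.55  -0.081  0.   ]
```

View pics/crop.png

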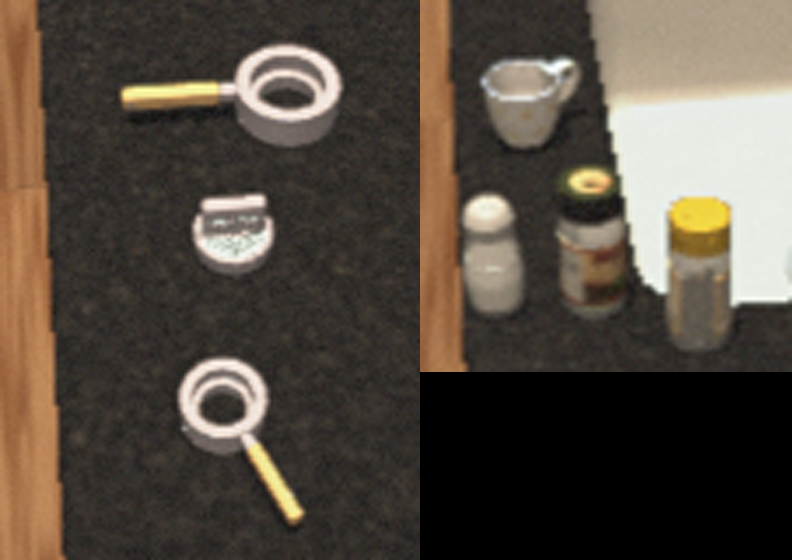

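Confirmed. Ring A is about 78 mm across, which fits the larger holder (76 mm). B is about 52 mm, so it is the small one. The basket's bar lies along roughly world x. The mug's handle points right and away from the camera. I'll go above the basket.

drive_tool([
  [0.094,[0.05,0,0],[0,0,0.1]],
  [0.094,[0.11,0,0],[0,0,0.25]],
  [0.094,[0.17,0,0],[0,0,0.4]],
  [0.094,[0.23,0,0.01],[0,0,0.44]],
  [0.094,[0.29,0.004,0.02],[0,0,0.44]],
])

```text
time: 0.78
tool_pos: [0.4584, -0.4261, 0.2102]
ee_rot: [3.141, -0.0, -0.103]
wrist_force: [-0.5, -0.8, -0.3]
width: 0.0941
finger_force: 0.0
```

drive_tool([
  [0.094,[0.02,0.02,0.0],[0,0,0]],
  [0.094,[0.03,0.02,0.0],[0,0,0]],
  [0.094,[0.03,0.02,0.0],[0,0,0]],
])

```text
time: 1.15
tool_pos: [0.4845, -0.4498, 0.21]
ee_rot: [-3.141, 0.001, -0.103]
wrist_force: [0.4, -0.9, 1.2]
width: 0.0939
finger_force: 0.0
```

```bash
python3 - <<'E'
from h import *
o=robot.get_obs(); print(o["tool_pos"],o["ee_rot"],o["time"],cal("wrist")[1])
print(proj("wrist",[.507,-.407,.046]),proj("wrist",[.565,-.29,.03]))
save("wrist","w2.png")
E
```

```text
[ 0.48450672 -0.44984131  0.20997671] [-3.14071801e+00  8.47909177e-04 -1.03219099e-01] 1.15 [ 0.55606434 -0.45737472  0.36397917]
[211.98499098 164.13403523] [ 94.81136924 118.21953011]
```

View pics/w2.png

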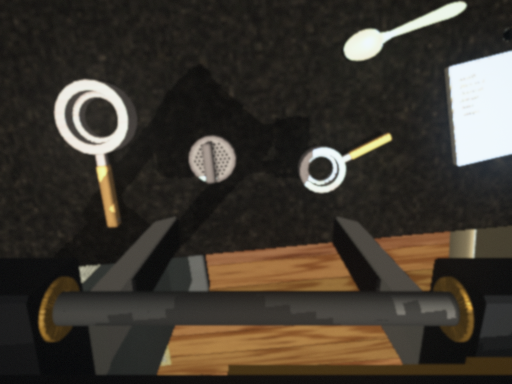

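The wrist view shows the basket at (212,160) with its bar running from (209,143) to (213,182). The large holder's ring is at (93,117), with its handle going to (112,225). The small holder is at (323,169).

```bash
python3 - <<'E'
from h import *
c=cal("wrist"); im=cv2.imread('pics/w2.png'); g=im.min(2)
def blob(x0,y0,x1,y1,t):
    m=np.zeros_like(g); m[y0:y1,x0:x1]=(g[y0:y1,x0:x1]>t)*255
    cs=max(cv2.findContours(m,0,1)[0],key=cv2.contourArea); return cv2.minEnclosingCircle(cs),cv2.fitEllipse(cs)
for nm,b,z in (("basket",(180,125,245,195,80),.014),("ring",(45,70,140,152,110),.03)):
    q,e=blob(*b); print(nm,q,e,ray("wrist",*e[0],z,c))
p=ray("wrist",209.5,143,.046,c);r=ray("wrist",213,182,.046,c); print("bar",p,r,(p+r)/2,np.arctan2(*(p-r)[1::-1]))
s=ray("wrist",101,168,.03,c);t=ray("wrist",112,225,.03,c);print("handle",s,t,np.arctan2(*(s-t)[1::-1]))
E
```

```text
basket ((211.60122680664062, 158.84661865234375), 23.764633178710938) ((211.7285614013672, 158.7657470703125), (45.731868743896484, 46.32744598388672), 133.580322265625) [ 0.50764857 -0.40263406  0.014     ]
ring ((90.86607360839844, 116.86607360839844), 39.81260681152344) ((90.83686065673828, 116.16141510009766), (69.08972930908203, 78.16948699951172), 132.60455322265625) [ 0.5671078  -0.28641456  0.03      ]
bar [ 0.52814325 -0.40763008  0.046     ] [ 0.48772629 -0.40556253  0.046     ] [ 0.50793477 -0.4065963   0.046     ] -0.05111105371850011
handle [ 0.51238836 -0.28454284  0.03      ] [ 0.44672024 -0.28209844  0.03      ] -0.03720636340392632
```

drive_tool([
  [0.06,[0.01,-0.03,0.02],[0,0,-0.03]],
  [0.06,[0.019,-0.046,0.06],[0,0,-0.05]],
  [0.06,[0.019,-0.046,0.1],[0,0,-0.05]],
  [0.06,[0.019,-0.046,0.1],[0,0,-0.05]],
])

```text
time: 1.7
tool_pos: [0.5054, -0.4043, 0.1068]
ee_rot: [-3.136, 0.007, -0.054]
wrist_force: [-0.9, -0.0, -0.1]
width: 0.0604
finger_force: 0.0
```

```bash
python3 - <<'E'
from h import *
o=robot.get_obs(); print(o["tool_pos"],o["ee_rot"],o["time"])
im=save("wrist","w3.png");K,p,R,_=c=cal("wrist")
print([proj("wrist",X,c) for X in ([.508,-.405,.046],o["tool_pos"],o["tool_pos"]-[0,0,.025])])
E
```

```text
[ 0.50538063 -0.40428749  0.10677523] [-3.13620404  0.00654875 -0.05392308] 1.7
[array([254.65899062, 209.68545179]), array([253.10793927, 249.02253194]), array([253.48557703, 231.6350331 ])]
```

View pics/w3.png

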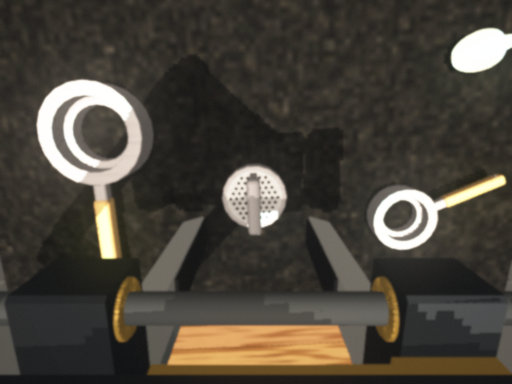

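The bar lies between the fingers, running from (253,176) to (255,234), and the disc's centre is near (254.5,196). I'll compute its offset along the bar and then grip.

```bash
python3 - <<'E'
from h import *
c=cal("wrist")
for u,v,z in((253,176,.046),(255,234,.046),(254.5,165.5,.016),(254.5,228,.016),(222.5,198,.016),(287,198,.016),(254,176,.03)): print(u,v,np.round(ray("wrist",u,v,z,c),4))
for u,v,z in((40,126,.03),(141,126,.03),(86,81,.03),(90,178,.03),(107,255,.03),(102,203,.03)): print(u,v,np.round(ray("wrist",u,v,z,c),4))
E
```

```text
253 176 [ 0.5331 -0.4052  0.046 ]
255 234 [ 0.489  -0.4042  0.046 ]
254.5 165.5 [ 0.5353 -0.4063  0.016 ]
254.5 228 [ 0.4821 -0.4033  0.016 ]
222.5 198 [ 0.5098 -0.3785  0.016 ]
287 198 [ 0.5069 -0.4314  0.016 ]
254 176 [ 0.5297 -0.4056  0.03  ]
40 126 [ 0.5756 -0.2513  0.03  ]
141 126 [ 0.5716 -0.3252  0.03  ]
86 81 [ 0.6047 -0.2909  0.03  ]
90 178 [ 0.535  -0.2806  0.03  ]
107 255 [ 0.4707 -0.2824  0.03  ]
102 203 [ 0.5148 -0.2862  0.03  ]
```

drive_tool([
  [0.06,[0.004,0,0.03],[0,0,0]],
  [0.06,[0.004,0,0.065],[0,0,0]],
  [0.06,[0.004,0,0.065],[0,0,0]],
])

```text
time: 2.12
tool_pos: [0.511, -0.4063, 0.045]
ee_rot: [-3.14, 0.002, -0.054]
wrist_force: [-0.4, 0.2, -0.3]
width: 0.06
finger_force: 0.0
```

drive_tool([
  [0.0,[0,-0.001,0],[0,0,0]],
  [0.0,[0,-0.001,0],[0,0,0]],
  [0.0,[0,-0.001,0],[0,0,0]],
  [0.0,[0,-0.001,0],[0,0,0]],
  [0.0,[0,-0.001,0],[0,0,0]],
])

```text
time: 2.75
tool_pos: [0.5124, -0.4054, 0.0457]
ee_rot: [-3.142, -0.0, -0.053]
wrist_force: [-0.5, 0.8, 0.6]
width: 0.0136
finger_force: 0.2
```

drive_tool([
  [0.0,[0,0,-0.03],[0,0,0]],
  [0.0,[0,0,-0.065],[0,0,0]],
  [0.0,[0.02,-0.02,-0.09],[0,0,0]],
  [0.0,[0.03,-0.05,-0.09],[0,0,0]],
  [0.0,[0.03,-0.05,-0.09],[0,0,0]],
])

```text
time: 3.38
tool_pos: [0.5457, -0.3552, 0.1355]
ee_rot: [-3.141, -0.0, -0.05]
wrist_force: [-0.4, -0.6, -1.0]
width: 0.0098
finger_force: 30.0
```

```bash
python3 - <<'E'
from h import *
o=robot.get_obs(); print(o["tool_pos"],o["ee_rot"],o["time"],o["width"],o["wrist_force"])
im=save("wrist","w4.png");s=save("side","s4.png")
cv2.imwrite("pics/v4.png",np.hstack([cv2.resize(im,(448,336)),cv2.resize(s[200:300,220:325],(352,336),interpolation=2)]))
E
```

```text
[ 0.54570688 -0.35520052  0.13554985] [-3.14111260e+00 -1.88882455e-06 -5.01900052e-02] 3.375 0.009785885543678565 [-0.40758202 -0.61386928 -0.97958291]
```

View pics/v4.png

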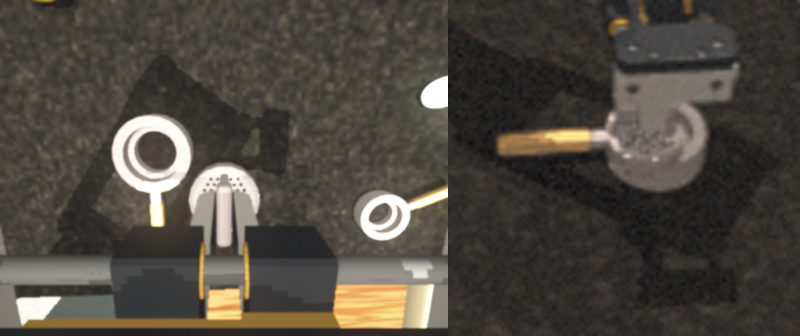

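The basket is held at (224,190) in the composite view and the ring is at (152,152). I'll measure the basket in hand and the ring against projected circles.

```bash
python3 - <<'E'
from h import *
from scipy.optimize import least_squares
o=robot.get_obs(); t=o["tool_pos"]; c=cal("wrist"); im=cv2.imread('pics/w4.png'); g=im.min(2).astype(float)
th=np.linspace(0,2*np.pi,72,endpoint=False)
def circ(C,r): return np.array([proj("wrist",[C[0]+r*np.cos(a),C[1]+r*np.sin(a),C[2]],c) for a in th])
g=cv2.GaussianBlur(im,(3,3),0).min(2).astype(np.float32)
def edges(C,r,sel,w=12):
    P=circ(C,r);O=circ(C,r*1.05); out=[]
    for i,(p,q) in enumerate(zip(P,O)):
        if not sel(th[i]): continue
        d=(q-p)/np.linalg.norm(q-p); s=np.arange(-w,w+.1,.5)
        pts=(p+d*s[:,None]).astype(np.float32)
        v=cv2.remap(g,pts[:,0].copy(),pts[:,1].copy(),1).ravel(); gr=np.diff(v)
        k=gr.argmin()
        if gr[k]<-8: out.append(p+d*(s[k]+.25))
    return np.array(out)
def fit(C,r,sel,nm):
    for _ in range(3):
        E=edges(C,r,sel); X=np.array([ray("wrist",*e,C[2],c)[:2] for e in E])
        f=least_squares(lambda q:np.hypot(*(X-q[:2]).T)-q[2],[C[0],C[1],r],loss="soft_l1",f_scale=.001); C=[*f.x[:2],C[2]]
    print(nm,len(E),f.x,np.abs(f.fun).mean())
# basket: disc top, upper/side arc visible (camera side is +x)
for z in (.0905+.016,.100): fit([t[0],t[1],z],.026,lambda a:abs((a+np.pi)%(2*np.pi)-np.pi)<1.7,"basket z%.4f"%z)
fit([.569,-.287,.03],.038,lambda a: abs(a-np.pi)>.5 ,"ring")
fit([.569,-.287,.03],.038,lambda a: abs(a-np.pi)>1.2,"ring far")
print(t)
cv2.imwrite
E
```

```text
basket z0.1065 39 [ 0.54496302 -0.35721507  0.0250794 ] 0.00015324655920580956
basket z0.1000 39 [ 0.54234705 -0.35715104  0.02601569] 0.0001713300151539624
ring 61 [ 0.56498573 -0.28796244  0.03795235] 0.00023299996529709194
ring far 45 [ 0.56493817 -0.28799342  0.03794586] 0.00020587807819671708
[ 0.54450979 -0.35705566  0.13481381]
```

drive_tool([
  [0.0,[0.01,-0.04,0],[0,0,0]],
  [0.0,[0.018,-0.07,0.01],[0,0,0]],
  [0.0,[0.018,-0.07,0.035],[0,0,0]],
  [0.0,[0.018,-0.07,0.042],[0,0,0]],
  [0.0,[0.018,-0.07,0.042],[0,0,0]],
])

```text
time: 4.1
tool_pos: [0.5657, -0.2889, 0.0925]
ee_rot: [-3.141, 0.002, -0.055]
wrist_force: [0.3, -0.7, -1.3]
width: 0.0098
finger_force: 30.0
```

```bash
cat >> h.py <<'E'
from scipy.optimize import least_squares
def circfit(im,C,r,sel,c,w=10,fixr=False):
    th=np.linspace(0,2*np.pi,90,endpoint=False); g=cv2.GaussianBlur(im,(3,3),0).min(2).astype(np.float32)
    circ=lambda C,r:np.array([proj("",[C[0]+r*np.cos(a),C[1]+r*np.sin(a),C[2]],c) for a in th])
    for _ in range(3):
        P,O=circ(C,r),circ(C,r*1.05); E=[]
        for a,p,q in zip(th,P,O):
            if not sel((a+np.pi)%(2*np.pi)-np.pi): continue
            d=(q-p)/np.linalg.norm(q-p); s=np.arange(-w,w+.1,.5); pts=(p+d*s[:,None]).astype(np.float32)
            gr=np.diff(cv2.remap(g,pts[:,0].copy(),pts[:,1].copy(),1).ravel()); k=gr.argmin()
            if gr[k]<-8: E.append(p+d*(s[k]+.25))
        X=np.array([ray("",*e,C[2],c)[:2] for e in E])
        f=least_squares(lambda q:np.hypot(*(X-q[:2]).T)-(r if fixr else q[2]),[C[0],C[1],r],loss="soft_l1",f_scale=.001); C=[*f.x[:2],C[2]]
    return len(E),np.round(f.x,4),np.abs(f.fun).mean().round(5)
E
python3 - <<'E'
from h import *
o=robot.get_obs(); t=o["tool_pos"]; print(t,o["ee_rot"])
c=cal("wrist"); im=save("wrist","w5.png"); s=save("side","s5.png"); cs=cal("side")
for z in (.065,.060,.056): print("basket",z,circfit(im,[t[0]-.001,t[1],z],.026,lambda a:abs(a)<1.6,c))
print("ring",circfit(im,[.565,-.288,.03],.038,lambda a:abs(a)<1.4,c))
print("ring side",circfit(s,[.565,-.288,.03],.038,lambda a:abs(a-.3)<1.2,cs))
cv2.imwrite("pics/v5.png",np.hstack([cv2.resize(im[60:330,100:460],(448,336)),cv2.resize(s[200:300,220:325],(352,336),interpolation=2)]))
E
```

```text
[ 0.56572205 -0.28888826  0.0925104 ] [-3.14094489e+00  1.91827068e-03 -5.45180840e-02]
basket 0.065 (34, array([ 0.562 , -0.2884,  0.0292]), np.float64(0.00095))
basket 0.06 (33, array([ 0.561 , -0.2891,  0.0291]), np.float64(0.00087))
basket 0.056 (34, array([ 0.5593, -0.2889,  0.0297]), np.float64(0.00107))
ring (41, array([ 0.5701, -0.286 ,  0.0365]), np.float64(0.00075))
ring side (26, array([ 0.544 , -0.2835,  0.0589]), np.float64(0.00065))
```

View pics/v5.png

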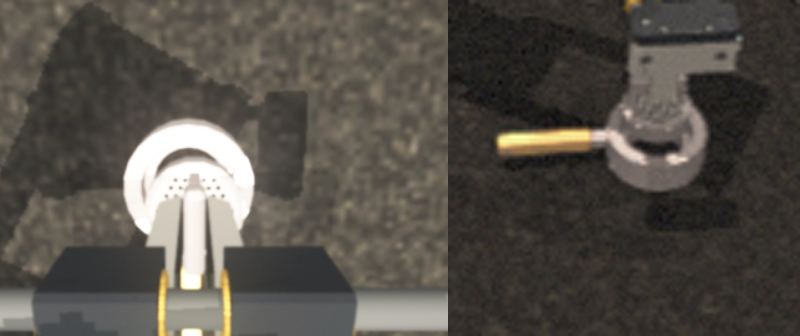

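The wrist view shows the basket hovering over the ring: the ring's far edge is at full-frame (252,155) and the basket's far edge is near (252,188). In the side view the two are aligned left to right. I'll check the edge profiles numerically.

```bash
python3 - <<'E'
from h import *
c=cal("wrist"); im=cv2.imread("pics/w5.png"); 
for u in (244,260): print(u,im[148:205,u].min(1).tolist())
for v in (205,):print(v,im[v,190:315].min(1).tolist())
R=[.565,-.288]
for nm,r,z in(("ringout",.038,.03),("recess",.028,.03),("ledgehole",.022,.014),("bask nominal",.026,.0635),("bask low",.026,.0575)):
    print(nm,"far",proj("",[R[0]+r,R[1],z],c),"L",proj("",[R[0],R[1]+r,z],c),"R",proj("",[R[0],R[1]-r,z],c))
cs=cal("side"); s=cv2.imread("pics/s5.png")
for nm,r,z in(("ring",.038,.03),("recess",.028,.03),("bt nominal",.026,.0635),("bt low",.026,.0575),("bb nominal",.026,.0475),("bb low",.026,.0415)):
    print(nm,"near",proj("",[R[0],R[1]-r,z],cs),"L",proj("",[R[0]-r,R[1],z],cs),"R",proj("",[R[0]+r,R[1],z],cs))
print("col282",s[225:262,282].min(1).tolist()); print("row231",s[231,260:305].min(1).tolist())
E
```

```text
244 [73, 73, 74, 75, 75, 79, 86, 108, 142, 170, 178, 183, 210, 245, 254, 255, 255, 255, 255, 255, 255, 255, 255, 255, 255, 255, 254, 254, 254, 254, 247, 194, 118, 94, 90, 90, 87, 87, 97, 121, 149, 167, 179, 206, 241, 253, 254, 254, 255, 255, 255, 255, 254, 253, 253, 252, 251]
260 [77, 77, 78, 77, 76, 76, 78, 99, 136, 166, 178, 183, 201, 239, 253, 255, 255, 255, 255, 255, 255, 255, 255, 255, 255, 255, 254, 254, 254, 254, 251, 227, 148, 98, 88, 89, 97, 118, 146, 166, 177, 197, 233, 251, 254, 254, 254, 255, 255, 255, 254, 250, 240, 235, 232, 226, 212]
205 [63, 62, 62, 63, 63, 62, 63, 64, 80, 148, 222, 243, 247, 248, 248, 248, 248, 248, 248, 247, 246, 243, 236, 211, 174, 177, 215, 237, 242, 243, 243, 240, 231, 222, 229, 239, 243, 245, 245, 246, 248, 250, 251, 252, 253, 253, 253, 252, 247, 225, 178, 171, 217, 245, 252, 251, 244, 214, 175, 188, 216, 211, 193, 187, 185, 186, 184, 183, 184, 187, 201, 217, 208, 189, 204, 245, 254, 255, 255, 253, 227, 179, 193, 235, 249, 252, 253, 253, 252, 252, 250, 248, 245, 244, 243, 243, 241, 236, 239, 254, 255, 255, 255, 255, 255, 255, 255, 255, 255, 255,
[... 847 characters left out ...]
[292.49478298 228.10693972]
bt low near [284.13460316 238.1966896 ] L [271.9891921  231.74438284] R [292.36141669 229.82031208]
bb nominal near [283.96393829 241.03621638] L [271.90097622 234.57222419] R [292.14144742 232.64628316]
bb low near [283.86262429 242.72188155] L [271.8485969  236.25129148] R [292.01083089 234.32432909]
col282 [105, 108, 107, 107, 109, 108, 89, 88, 100, 106, 88, 97, 111, 99, 93, 92, 87, 65, 30, 24, 36, 74, 103, 106, 101, 89, 99, 88, 95, 95, 99, 87, 35, 28, 31, 28, 29]
row231 [35, 39, 36, 33, 43, 41, 42, 44, 36, 49, 80, 120, 117, 108, 103, 97, 100, 110, 94, 102, 100, 86, 89, 85, 106, 95, 93, 87, 97, 111, 132, 139, 108, 70, 43, 19, 26, 37, 20, 22, 32, 24, 27, 23, 27]
```

drive_tool([
  [0.0,[0.0015,-0.001,0.0],[0,0,0]],
  [0.0,[0.0015,-0.001,0.006],[0,0,0]],
  [0.0,[0.0015,-0.001,0.012],[0,0,0]],
  [0.0,[0.0015,-0.001,0.016],[0,0,0]],
  [0.0,[0.0015,-0.001,0.016],[0,0,0]],
])

```text
time: 4.82
tool_pos: [0.5677, -0.287, 0.0766]
ee_rot: [-3.141, 0.001, -0.053]
wrist_force: [-0.2, 0.4, -1.6]
width: 0.0097
finger_force: 30.0
```

drive_tool([
  [0.0,[0,0,0.002],[0,0,0]],
  [0.0,[0,0,0.004],[0,0,0]],
  [0.0,[0,0,0.004],[0,0,0]],
])

```text
time: 5.2
tool_pos: [0.568, -0.2872, 0.0733]
ee_rot: [-3.142, 0.0, -0.053]
wrist_force: [0.2, -0.6, -0.3]
width: 0.0098
finger_force: 30.0
```

drive_tool([
  [0.0,[0,0,0.002],[0,0,0]],
  [0.0,[0,0,0.004],[0,0,0]],
  [0.0,[0,0,0.004],[0,0,0]],
])

```text
time: 5.58
tool_pos: [0.5679, -0.2872, 0.0692]
ee_rot: [-3.141, 0.001, -0.053]
wrist_force: [-0.4, 0.7, -1.0]
width: 0.0099
finger_force: 30.0
```

No contact force, and the basket's foot is already below the ring's top, so it has entered. I'll carry on down.

drive_tool([
  [0.0,[0,0,0.002],[0,0,0]],
  [0.0,[0,0,0.004],[0,0,0]],
  [0.0,[0,0,0.004],[0,0,0]],
])

```text
time: 5.95
tool_pos: [0.5679, -0.2872, 0.0652]
ee_rot: [-3.141, 0.001, -0.053]
wrist_force: [-0.2, 0.3, -1.5]
width: 0.0097
finger_force: 30.0
```

drive_tool([
  [0.0,[0,0,0.002],[0,0,0]],
  [0.0,[0,0,0.004],[0,0,0]],
  [0.0,[0,0,0.004],[0,0,0]],
])

```text
time: 6.32
tool_pos: [0.5685, -0.2873, 0.0643]
ee_rot: [3.141, -0.002, -0.053]
wrist_force: [-3.9, 2.0, 8.0]
width: 0.0099
finger_force: 30.0
```

drive_tool([
  [0.0,[0,0,0.001],[0,0,0]],
  [0.0,[0,0,0.002],[0,0,0]],
  [0.0,[0,0,0.002],[0,0,0]],
])

```text
time: 6.7
tool_pos: [0.5687, -0.2873, 0.0642]
ee_rot: [3.14, -0.002, -0.053]
wrist_force: [-5.1, 3.3, 13.9]
width: 0.0096
finger_force: 30.0
```

The contact height of 0.0645 matches the basket sitting about 6 mm low in the jaws and seated on the ledge, pressed with about 14 N. I'll release, rise and look.

drive_tool([
  [0.03,[0,0,-0.005],[0,0,0]],
  [0.03,[0,0,-0.005],[0,0,0]],
  [0.03,[0,0,-0.005],[0,0,0]],
  [0.03,[0,0,-0.03],[0,0,0]],
  [0.06,[0,0,-0.06],[0,0,0]],
])

```text
time: 7.32
tool_pos: [0.5673, -0.2868, 0.1181]
ee_rot: [-3.14, 0.003, -0.053]
wrist_force: [0.8, -0.4, -0.2]
width: 0.0367
finger_force: 0.0
```

drive_tool([
  [0.06,[-0.04,0,-0.05],[0,0,0]],
  [0.06,[-0.06,0.0,-0.06],[0,0,0]],
  [0.06,[-0.06,0,-0.06],[0,0,0]],
])

```text
time: 7.7
tool_pos: [0.508, -0.2845, 0.181]
ee_rot: [3.14, -0.003, -0.054]
wrist_force: [-0.1, -0.2, 0.2]
width: 0.0597
finger_force: 0.0
```

```bash
python3 - <<'E'
from h import *
o=robot.get_obs(); t=o["tool_pos"]; print(t,o["ee_rot"],o["time"],o["wrist_force"])
c=cal("wrist"); im=save("wrist","w6.png"); s=save("side","s6.png")
print("ring",circfit(im,[.566,-.287,.03],.038,lambda a:abs(abs(a)-np.pi)>.4,c,8))
cv2.imwrite("pics/v6.png",np.hstack([cv2.resize(im[60:330,100:460],(448,336)),cv2.resize(s[200:300,220:325],(352,336),interpolation=2)]))
E
```

```text
[ 0.50799569 -0.28454677  0.18095159] [ 3.14001421e+00 -2.50951229e-03 -5.43027101e-02] 7.7 [-0.06072887 -0.18429697  0.23910845]
ring (79, array([ 0.5662, -0.2859,  0.0383]), np.float64(0.00025))
```

View pics/v6.png

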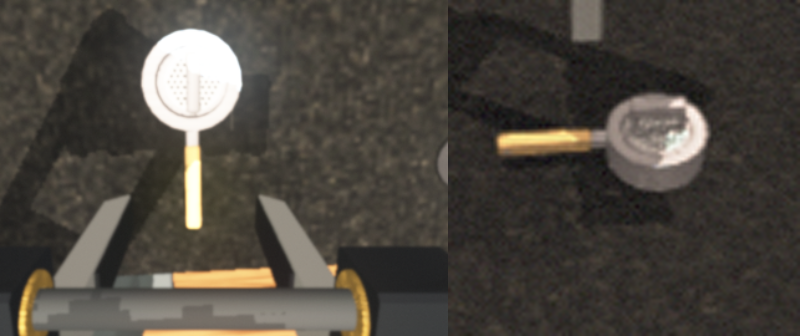

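The basket is seated flush and level in the ring; in the wrist crop the ring's centre is at (191,80) and the handle runs to (194,228). Next I'll compute the handle's axis.

```bash
python3 - <<'E'
from h import *
c=cal("wrist"); im=cv2.imread("pics/w6.png").astype(int)
m=((im[:,:,2]-im[:,:,0])>50)&(im[:,:,2]>150); m[:165]=0; m[250:]=0; m[:,:230]=0;m[:,280:]=0
v,u=np.nonzero(m); P=np.array([ray("",a,b,.03,c)[:2] for a,b in zip(u,v)])
print(P.min(0),P.max(0),P.mean(0)); k=np.polyfit(P[:,0],P[:,1],1); print(k,np.polyval(k,[.566,.506,.444]))
o=robot.get_obs();print(o["tool_pos"],o["ee_rot"])
E
```

```text
[ 0.44460024 -0.28893515] [ 0.51627901 -0.27362366] [ 0.48834221 -0.28148533]
[-0.02497832 -0.26928737] [-0.2834251  -0.2819264  -0.28037774]
[ 0.50821003 -0.28389956  0.17837962] [-3.14074731e+00  8.21582579e-04 -5.33780223e-02]
```

drive_tool([
  [0.06,[-0.002,-0.0015,0.05],[0,0,0]],
  [0.06,[-0.002,-0.0015,0.1],[0,0,0]],
  [0.06,[-0.002,-0.0015,0.13],[0,0,0]],
  [0.06,[-0.002,-0.0015,0.148],[0,0,0]],
  [0.06,[-0.002,-0.0015,0.148],[0,0,0]],
])

```text
time: 8.43
tool_pos: [0.5055, -0.2816, 0.0291]
ee_rot: [-3.139, 0.004, -0.053]
wrist_force: [0.6, 1.0, -1.0]
width: 0.0601
finger_force: 0.0
```

drive_tool([
  [0.0,[0,0,0],[0,0,0]],
  [0.0,[0,0,0],[0,0,0]],
  [0.0,[0,0,0],[0,0,0]],
  [0.0,[0,0,0],[0,0,0]],
  [0.0,[0,0,0],[0,0,0]],
])

```text
time: 9.05
tool_pos: [0.5063, -0.2825, 0.0317]
ee_rot: [3.141, -0.0, -0.053]
wrist_force: [0.3, -0.2, -0.4]
width: 0.0134
finger_force: 0.0
```

drive_tool([
  [0.0,[0,0,0],[0,0,0]],
  [0.0,[0,0,0],[0,0,0]],
])

```text
time: 9.3
tool_pos: [0.5063, -0.2825, 0.0317]
ee_rot: [3.141, -0.0, -0.053]
wrist_force: [-0.1, -0.1, 1.0]
width: 0.0115
finger_force: 30.0
```

Gripped: opening 11.5 mm at 30 N. Now I'll lift to about 0.15 m.

drive_tool([
  [0.0,[0,0,-0.01],[0,0,0]],
  [0.0,[0,0,-0.025],[0,0,0]],
  [0.0,[0,0,-0.045],[0,0,0]],
  [0.0,[0,0,-0.07],[0,0,0]],
  [0.0,[0,0,-0.095],[0,0,0]],
])

```text
time: 9.93
tool_pos: [0.5062, -0.2824, 0.1279]
ee_rot: [3.141, -0.0, -0.053]
wrist_force: [0.2, 0.4, -2.7]
width: 0.0118
finger_force: 30.0
```

drive_tool([
  [0.0,[0,0,-0.025],[0,0,0]],
  [0.0,[0,0,-0.045],[0,0,0]],
  [0.0,[0,0,-0.06],[0,0,0]],
  [0.0,[0,0,-0.065],[0,0,0]],
  [0.0,[0,0,-0.065],[0,0,0]],
])

```text
time: 10.55
tool_pos: [0.5062, -0.2824, 0.1914]
ee_rot: [-3.142, 0.0, -0.053]
wrist_force: [0.3, 0.4, -2.8]
width: 0.0115
finger_force: 30.0
```

```bash
python3 - <<'E'
from h import *
o=robot.get_obs(); t=o["tool_pos"]; print(t,o["ee_rot"],o["time"],o["width"])
c=cal("wrist"); im=save("wrist","w7.png"); s=save("side","s7.png"); a=save("scene","a7.png")
sc=cv2.resize(s[110:290,190:330],(436,560),interpolation=2); ac=cv2.resize(a[140:220,120:270],(364,194),interpolation=2)
wc=cv2.resize(im,(364,273)); col=np.vstack([ac,wc,np.zeros((560-194-273,364,3),np.uint8)])
cv2.imwrite("pics/v7.png",np.hstack([sc,col]))
E
```

```text
[ 0.50618376 -0.28241115  0.19140294] [-3.14155494e+00  1.99265033e-04 -5.31993530e-02] 10.55 0.011501707420663053
```

View pics/v7.png

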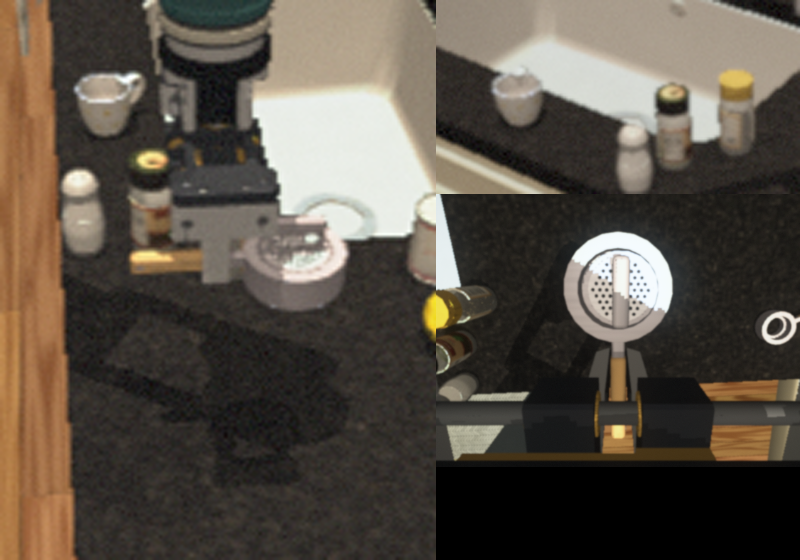

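Side crop: the holder with the basket is lifted and level; mug mouth at (103,88), salt shaker (84,210), jar (152,200). Scene crop: mug mouth near (518,83). Wrist crop: ring at (618,288), jars at left. Now I'll triangulate the mug, check the tilt, and carry toward it at height.

```bash
python3 - <<'E'
from h import *
c=cal("wrist"); im=cv2.imread("pics/w7.png")
for z in (.185,.1897,.195): print("ring",z,circfit(im,[.566,-.2855,z],.038,lambda a:abs(abs(a)-np.pi)>.5,c,10))
def tri(L):
    A=np.zeros((3,3));b=np.zeros(3)
    for n,u,v in L:
        K,p,R,_=cal(n); d=R@(np.linalg.inv(K)@[u,v,1]*[1,-1,-1]); d/=np.linalg.norm(d); M=np.eye(3)-np.outer(d,d); A+=M;b+=M@p
    return np.linalg.solve(A,b)
print(tri([("side",223.1,138.3),("scene",153.8,174)]), ray("side",223.1,138.3,.054),ray("scene",153.8,174,.054))
E
```

```text
ring 0.185 (75, array([ 0.5653, -0.2854,  0.0384]), np.float64(0.00013))
ring 0.1897 (75, array([ 0.5657, -0.2854,  0.0373]), np.float64(0.00013))
ring 0.195 (75, array([ 0.566 , -0.2854,  0.036 ]), np.float64(0.00012))
[0.4449087  0.19097364 0.05521327] [0.44474542 0.19151735 0.054     ] [0.44716739 0.19359192 0.054     ]
```

drive_tool([
  [0.0,[-0.004,-0.012,0],[0,0,0]],
  [0.0,[-0.012,-0.035,0],[0,0,0]],
  [0.0,[-0.023,-0.065,0],[0,0,0]],
  [0.0,[-0.034,-0.095,0],[0,0,0]],
  [0.0,[-0.045,-0.125,0],[0,0,0]],
])

```text
time: 11.32
tool_pos: [0.4671, -0.1535, 0.1911]
ee_rot: [-3.141, 0.001, -0.053]
wrist_force: [-0.3, -1.0, -3.2]
width: 0.0116
finger_force: 30.0
```

drive_tool([
  [0.0,[-0.011,-0.03,0],[0,0,0]],
  [0.0,[-0.022,-0.06,0],[0,0,0]],
  [0.0,[-0.033,-0.09,0],[0,0,0]],
  [0.0,[-0.044,-0.12,0],[0,0,0]],
  [0.0,[-0.055,-0.15,0],[0,0,0]],
])

```text
time: 11.95
tool_pos: [0.4199, -0.0009, 0.1912]
ee_rot: [-3.141, 0.0, -0.053]
wrist_force: [0.8, -0.7, -2.4]
width: 0.012
finger_force: 30.0
```

drive_tool([
  [0.0,[-0.01,-0.025,0],[0,0,0]],
  [0.0,[-0.016,-0.043,0],[0,0,0]],
  [0.0,[-0.018,-0.05,0],[0,0,0]],
  [0.0,[-0.018,-0.05,0],[0,0,0]],
])

```text
time: 12.45
tool_pos: [0.4054, 0.0486, 0.1914]
ee_rot: [3.141, -0.0, -0.052]
wrist_force: [-0.0, 1.0, -2.9]
width: 0.0116
finger_force: 30.0
```

```bash
python3 - <<'E'
from h import *
o=robot.get_obs(); t=o["tool_pos"]; print(t,o["ee_rot"],o["time"],o["width"])
c=cal("wrist"); im=save("wrist","w8.png"); s=save("side","s8.png"); a=save("scene","a8.png")
print(proj("wrist",[.441,.201,.054],c))
sc=cv2.resize(s[90:240,180:320],(400,428),interpolation=2); wc=cv2.resize(im,(400,300)); wc=cv2.copyMakeBorder(wc,0,128,0,0,0)
cv2.imwrite("pics/v8.png",np.hstack([sc,wc]))
E
```

```text
[0.40542331 0.0486151  0.19138819] [ 3.14125532e+00 -7.30627897e-05 -5.21682120e-02] 12.45 0.01156671619483606
[ 90.97331879 158.9851975 ]
```

View pics/v8.png

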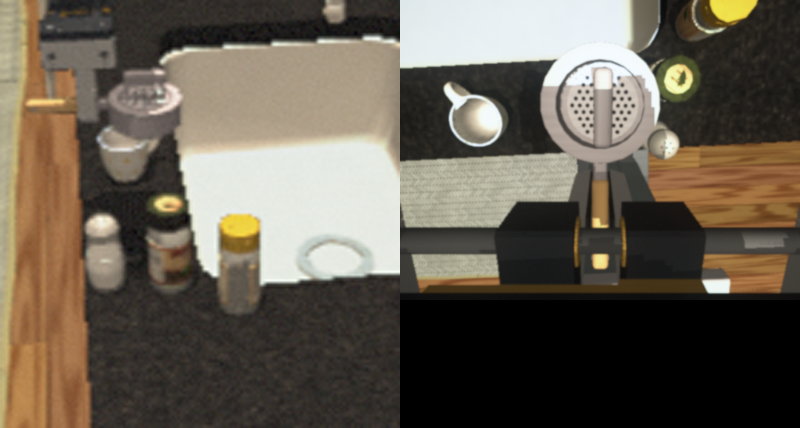

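The jars are passed untouched and still standing. The wrist crop shows the mug's mouth at (477,118), which is about (98,151) full-frame, with its handle to the upper left. Next I'll fit the mouth circle.

```bash
python3 - <<'E'
from h import *
c=cal("wrist"); im=cv2.imread("pics/w8.png"); o=robot.get_obs()
C0=ray("",98.6,151,.054,c); print("by eye",C0)
# exclude handle direction (about +x,+y) 
print("mug",circfit(im,C0,.031,lambda a:not(.2<a<1.5),c,7),circfit(im,C0,.031,lambda a:not(-.1<a<1.9),c,7,True))
for L in("ring",):
  print(circfit(im,[.4652,.0455,.1897],.038,lambda a:abs(abs(a)-np.pi)>.5,c,10), o["tool_pos"],o["ee_rot"])
E
```

```text
by eye [0.44868933 0.19168943 0.054     ]
mug (71, array([0.4453, 0.1945, 0.0315]), np.float64(0.00029)) (61, array([0.445, 0.194, 0.031]), np.float64(0.00039))
(52, array([0.4655, 0.0446, 0.0376]), np.float64(0.00014)) [0.40582941 0.04781639 0.19138221] [ 3.14121336e+00  5.17799856e-05 -5.40420849e-02]
```

drive_tool([
  [0.0,[-0.003,-0.015,0],[0,0,0]],
  [0.0,[-0.009,-0.045,0],[0,0,0]],
  [0.0,[-0.015,-0.075,0],[0,0,0]],
  [0.0,[-0.021,-0.105,0],[0,0,0]],
  [0.0,[-0.026,-0.13,0],[0,0,0]],
])

```text
time: 13.22
tool_pos: [0.3862, 0.1812, 0.1914]
ee_rot: [-3.141, 0.0, -0.053]
wrist_force: [0.7, 0.3, -2.9]
width: 0.0118
finger_force: 30.0
```

drive_tool([
  [0.0,[-0.0025,-0.014,0],[0,0,0]],
  [0.0,[-0.0025,-0.018,0],[0,0,0.0]],
  [0.0,[-0.0025,-0.018,0.02],[0,0,0]],
  [0.0,[-0.0025,-0.018,0.045],[0,0,0]],
  [0.0,[-0.0025,-0.018,0.06],[0,0,0]],
])

```text
time: 13.85
tool_pos: [0.3848, 0.1969, 0.1301]
ee_rot: [3.14, 0.002, -0.054]
wrist_force: [0.1, 0.5, -2.1]
width: 0.012
finger_force: 30.0
```

drive_tool([
  [0.0,[0,0,0],[0,0,0]],
  [0.0,[0,0,0],[0,0,0]],
])

```text
time: 14.1
tool_pos: [0.3859, 0.1976, 0.1324]
ee_rot: [-3.141, -0.002, -0.054]
wrist_force: [0.7, 1.1, -3.1]
width: 0.0119
finger_force: 30.0
```

```bash
python3 - <<'E'
from h import *
o=robot.get_obs(); t=o["tool_pos"]; y=o["ee_rot"][2]; print(t,o["ee_rot"],o["time"],o["width"])
c=cal("wrist"); im=save("wrist","w9.png"); s=save("side","s9.png"); a=save("scene","a9.png")
zz=t[2]-.0017
print("ring fit",circfit(im,[t[0]+.0595,t[1]-.0032,zz],.038,lambda a:abs(abs(a)-np.pi)>.5,c,10))
sc=cv2.resize(s[90:170,180:290],(440,320),interpolation=2); ac=cv2.resize(a[130:210,110:200],(360,320),interpolation=2)
cv2.imwrite("pics/v9.png",np.hstack([sc,ac]))
E
```

```text
[0.38587242 0.19763786 0.13241574] [-3.14112116e+00 -1.67721378e-03 -5.36873773e-02] 14.1 0.011892776215974957
ring fit (72, array([0.4457, 0.1944, 0.0376]), np.float64(0.00016))
```

View pics/v9.png

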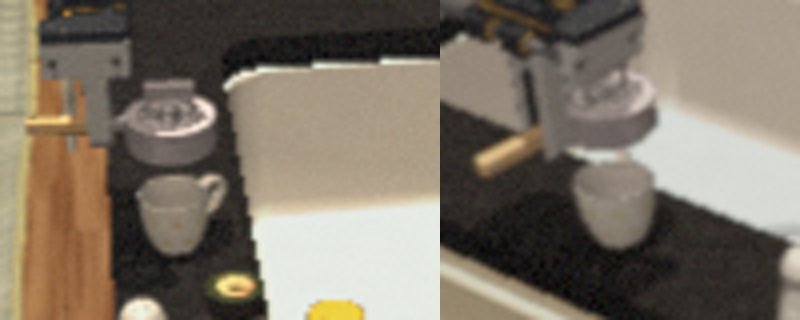

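The mug and ring are aligned in both views. I'll check the ring's tilt and height numerically before the last lowering.

```bash
python3 - <<'E'
from h import *
# camera pose fixed relative to tool => use current cal for w9; ring circle pose fit with r=.038 (cal as of now)
c=cal("wrist"); K,p,R,_=c; im=cv2.imread("pics/w9.png"); g=cv2.GaussianBlur(im,(3,3),0).min(2).astype(np.float32); t=robot.get_obs()["tool_pos"]
th=np.linspace(-2.6,2.6,100)
def pts(q,r=.038):
    L=np.c_[r*np.cos(th),r*np.sin(th),0*th]@Ro.from_euler("xy",q[3:]).as_matrix().T+q[:3]
    X=(L-p)@R*[1,-1,-1]@K.T; return X[:,:2]/X[:,2:]
q=np.array([.4457,.1944,t[2]-.0017,0,0])
for _ in range(4):
    P=pts(q);O=pts(q,.040);d=(O-P)/np.linalg.norm(O-P,axis=1)[:,None];s=np.arange(-7,7.1,.5)
    E=[];D=[];I=[]
    for i in range(100):
        x=(P[i]+d[i]*s[:,None]).astype(np.float32);gr=np.diff(cv2.remap(g,x[:,0].copy(),x[:,1].copy(),1).ravel());k=gr.argmin()
        if gr[k]<-8:E.append(P[i]+d[i]*(s[k]+.25));D.append(d[i]);I.append(i)
    E,D=np.array(E),np.array(D)
    f=least_squares(lambda q:((pts(q)[I]-E)*D).sum(1),q,loss="soft_l1",x_scale=[.01,.01,.01,.1,.1]);q=f.x
J=f.jac;sd=np.sqrt(np.diag(np.linalg.inv(J.T@J))*np.mean(f.fun**2))
print("z expected",t[2]-.0017,"fit",q.round(4),"sd",sd.round(4))
s=cv2.imread("pics/s9.png"); cs=cal("side")
for X in([.4072,.1964,t[2]-.0017],[.4832,.1924,t[2]-.0017],[.445,.1564,t[2]-.0017],[.445,.1564,t[2]-.0317],[.264+.06,.2,t[2]-.0087]): print(proj("",X,cs))
print("col235",s[108:136,215].min(1).tolist())
E
```

```text
z expected 0.13089082975024408 fit [ 0.4456  0.1949  0.1293 -0.0263  0.0045] sd [0.0003 0.0003 0.0002 0.0281 0.0376]
[210.52885376 118.5168327 ]
[233.14681912 117.60234274]
[222.45307812 123.45074641]
[222.98559221 131.46339346]
[185.85138612 121.50350542]
col235 [36, 44, 52, 69, 55, 53, 68, 106, 113, 95, 112, 108, 114, 123, 122, 95, 85, 84, 84, 85, 86, 82, 55, 39, 41, 43, 44, 43]
```

drive_tool([
  [0.0,[0,0.001,0.01],[0,0,0]],
  [0.0,[0,0.001,0.02],[0,0,0]],
  [0.0,[0,0.001,0.03],[0,0,0]],
  [0.0,[0,0.001,0.035],[0,0,0]],
  [0.0,[0,0.001,0.035],[0,0,0]],
])

```text
time: 14.88
tool_pos: [0.3847, 0.1965, 0.0958]
ee_rot: [3.141, 0.001, -0.053]
wrist_force: [-0.3, -0.1, -2.9]
width: 0.0115
finger_force: 30.0
```

drive_tool([
  [0.0,[0,0,0],[0,0,0]],
  [0.0,[0,0,0],[0,0,0]],
  [0.0,[0,0,0],[0,0,0]],
])

```text
time: 15.25
tool_pos: [0.3853, 0.1967, 0.0968]
ee_rot: [-3.141, -0.001, -0.053]
wrist_force: [-0.7, -0.2, -2.2]
width: 0.0115
finger_force: 30.0
```

```bash
python3 - <<'E'
from h import *
o=robot.get_obs(); t=o["tool_pos"]; print(t,o["ee_rot"],o["time"],o["width"],o["wrist_force"])
s=save("side","s10.png"); a=save("scene","a10.png"); w=save("wrist","w10.png"); c=cal("wrist")
print("ring",circfit(w,[t[0]+.0595,t[1]-.0032,t[2]-.0017],.038,lambda a:abs(abs(a)-np.pi)>.5,c,10))
sc=cv2.resize(s[90:170,180:290],(440,320),interpolation=2); ac=cv2.resize(a[130:210,110:200],(360,320),interpolation=2)
cv2.imwrite("pics/v10.png",np.hstack([sc,ac]))
E
```

```text
[0.38527918 0.1967218  0.09675821] [-3.14144527e+00 -5.86817047e-04 -5.31898376e-02] 15.25 0.011457225357758265 [-0.66270473 -0.15727865 -2.21185558]
ring (71, array([0.4449, 0.1935, 0.0376]), np.float64(0.00013))
```

View pics/v10.png

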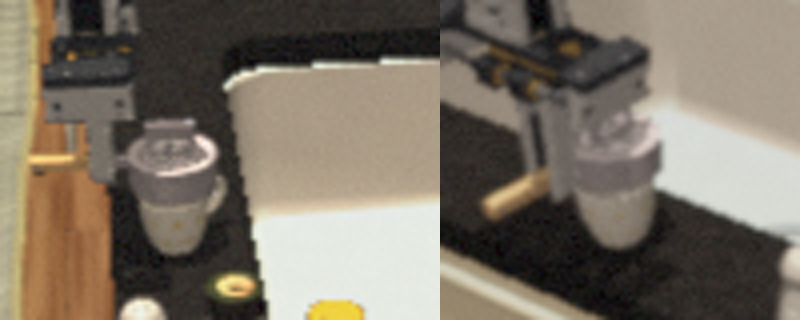

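The holder is level and centred over the mug in both views: the ring fit is at (0.445, 0.1935), the same as the mouth. The underside is about 0.065 m up, roughly 1 cm above the rim, and the wrist force shows only the holder's weight. I'm handing it in.

```bash
python3 -c "
from bench import robot; print(robot.close_job())"
```

```text
the job is handed in; nothing more can be done
None
```

The job is handed in: the basket is seated flush in the larger holder, which the arm carried over the jars and still holds level and centred about 1 cm above the mug's mouth, at about 15.4 s of the 59 s allowed, with no sign of touching the mug or jars.

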